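# Build up the slatted pot riser

### The job

Build up the wooden riser for the hot pot from its four loose slats: fit two slats side by side across the two runners of its base frame, then the other two across those, so that the layers alternate like a log cabin. Every slat must sit level and fully home with its notches interlocked with those of the layer below. Leave the riser standing flat, and leave the other things on the counter where they are.

Things in the scene. Friction and masses are not known exactly. Their poses are not given: they have to be found in the camera images.
- base_frame: Base, pale wood, loose, 0.4 kg: two runners along x at y = +-50 mm, 160 long, 22 wide, 32 high on 3 mm feet (top 35 above counter), joined by two low dowels along y (x = +-28, tops 17 up). Across each runner's top two notches at x = +-50, 7 deep, 28 wide, with steep lead-ins to 33 at the mouth. Origin: frame's centre on the counter, z up. A half turn gives the same shape.
- slat_1: Loose slat, pale wood, one of four alike: 160 long (x), 22 wide (y), 32 high (z, up), 75 g. Origin in its middle, 16 above the counter. Across its top and its underside two notches each, 50 mm either side of the middle, 7 deep, 28 wide, with steep lead-ins to 33 at the mouth. Crossing slats sink 14 mm into each other: layers rise by 18 mm. Same shape if turned end for end or over.
- slat_2: Loose slat, pale wood, one of four alike: 160 long (x), 22 wide (y), 32 high (z, up), 75 g. Origin in its middle, 16 above the counter. Across its top and its underside two notches each, 50 mm either side of the middle, 7 deep, 28 wide, with steep lead-ins to 33 at the mouth. Crossing slats sink 14 mm into each other: layers rise by 18 mm. Same shape if turned end for end or over.
- slat_3: Loose slat, pale wood, one of four alike: 160 long (x), 22 wide (y), 32 high (z, up), 75 g. Origin in its middle, 16 above the counter. Across its top and its underside two notches each, 50 mm either side of the middle, 7 deep, 28 wide, with steep lead-ins to 33 at the mouth. Crossing slats sink 14 mm into each other: layers rise by 18 mm. Same shape if turned end for end or over.
- slat_4: Loose slat, pale wood, one of four alike: 160 long (x), 22 wide (y), 32 high (z, up), 75 g. Origin in its middle, 16 above the counter. Across its top and its underside two notches each, 50 mm either side of the middle, 7 deep, 28 wide, with steep lead-ins to 33 at the mouth. Crossing slats sink 14 mm into each other: layers rise by 18 mm. Same shape if turned end for end or over.
- cross_1 (a point): Point on the base frame, moving with it: where the middle of a slat lies when it is fully home in the first cross layer (slat along the frame's y), at the frame's x = +50, y = 0, 37 mm above the counter.
- cross_2 (a point): Point on the base frame, moving with it: where the middle of a slat lies when it is fully home in the first cross layer (slat along the frame's y), at the frame's x = -50, y = 0, 37 mm above the counter.
- top_1 (a point): Point on the base frame, moving with it: where the middle of a slat lies when it is fully home in the top layer (slat along the frame's x), at the frame's x = 0, y = +50, 55 mm above the counter.
- top_2 (a point): Point on the base frame, moving with it: where the middle of a slat lies when it is fully home in the top layer (slat along the frame's x), at the frame's x = 0, y = -50, 55 mm above the counter.
- tuna: Bystander: low round tin, 86 mm across, 40 high, just behind the work to the left. Origin at the centre of its underside.
- tomato: Bystander: tomato, about 57 mm, just behind the work to the right. Origin at the centre of its underside.
- onion: Bystander: onion, 83 mm across, 94 high, behind the work to the left. Origin at the centre of its underside.
- mill: Bystander: wooden pepper mill, 58 mm across, 160 high, behind the work to the right. Origin at the centre of its underside.
- garlic: Bystander: garlic bulb, about 58 mm, behind the work to the right. Origin at the centre of its underside.
- salad_dish: Bystander: white salad dish, 170 mm across, 76 high, behind the work. Origin at the centre of its underside.

How it is judged:
By the outcome, as a careful person would: the job done as asked, in the order asked, and still so for the second after the job is handed in, with the robot touching nothing.
It also fails if it takes over 72 s, if anything falls off the work surface, if the arm or the gripper's body presses on something with over 40 N, if the wrist force passes 120 N, or if a joint passes its speed limit or range.

### The arm

A 7-joint arm with a two-finger parallel gripper is mounted at the origin on a cart in front of the work surface, level with it; the furniture and walls round the work are solid. World frame = base frame: x ahead of the robot, y to its left, z up, the work surface at z = 0. Lengths are in m, angles in rad, forces in N, time in s.
With the tool pointing down it reaches from about 0.4 to 0.9 m from the base axis. Payload 5.6 kg.
Tool frame: the origin (TCP) lies midway between the tips of the shut fingers; the grasp point (between the pads) lies 19 mm behind it; z points along the fingers, y is the line along which they close (so a half turn about z gives the same grasp; the last joint's range is limited). The gripper opens to 92 mm and grips with 3 to 60 N. Pads are 20 mm wide; open, the fingers measure 128 mm over their backs; the gripper's body (75 mm by 189 mm) begins 69 mm behind the grasp point.
Start: joints at [-1.322, 0.468, -0.012, 1.603, 0.006, 1.071, -0.056], TCP at [0.187, 0.623, 0.215] pointing down, gripper open.
Joint ranges: [-2.53, 2.53], [-0.31, 2.02], [-1.57, 1.55], [0.28, 2.44], [-1.29, 4.43], [0.15, 1.84], [-2.92, 2.92]. Speed limits (rad/s): [2.57, 2.57, 3.14, 3.14, 3.14, 3.14, 3.14].

### API

Orientations are given as a 3x3 rotation matrix whose columns are the frame's x, y, z axes.
In Python, from station import env, effector, solver, viewer, workorder, search_frame, tip_of gives the robot as it stands. Calls block until the motion is done:
- env.reach(position, orientation): joint-space move of the TCP to a pose.
- env.movel(position, frame=None, rate=0.15): straight line of the TCP; frame=None keeps the orientation; rate is the mean speed in m/s.
- env.goto_joints(angles): joint-space move.
- effector.release() and effector.grasp(squeeze=None): open the fingers fully, or close them until they stop; squeeze is the grip in N (None keeps the last).
- env.pause(seconds).
- solver.inverse_kinematics(position, orientation): joint angles nearest the present ones, or None.
- env.sense(): the state.
- viewer.read_camera(name): name is "side" or "top" or "wrist"; returns (picture, depth): 384x512x3 uint8, red, green, blue; 384x512 float32, m along the optical axis (not along the pixel's ray), 0 where there is no reading.
- viewer.camera_info(name): a dict with "intrinsics" (3x3 intrinsics, pixels), "eye" and "rotation" of the camera in the world; the wrist camera has in their place "T_tool_cam" (4x4, takes a point from camera to tool coordinates, whose origin is the TCP and whose axes are the flange's). Camera axes: x right, y up, looking along -z (the intrinsics and any distortion apply to the point x, -y, -z); pixel columns grow to the right and rows downward; lengths in m; the calibration is good to about 2 mm. A picture is of the moment at which its call begins: read the wrist's pose just before it. camera_info takes no time and is no camera call.
A pose or a line that the arm cannot do raises env.PlanningError and nothing moves.
- workorder.finish_job(): hands the job in; it is judged then, once.
Trained networks look in the newest picture that a camera, given by its name, has taken for a name from the list of things; names that differ only in an ending like _2 or _b are one class to them, and where a whole thing is asked for, a point or a joint stands for the part that bears it (a point fixed in the world has none). Each returns a list of dicts, best first, with "score" (0 to 1); they miss things now and then, are a little off and sometimes report something else, mostly with a low value. They report only what shows in the picture. A call takes as long as a camera call.
- search_frame(camera, name): "at" ([x, y, z] in m, in world coordinates, good to about 4 mm: the middle of the surface that is visible of it).
- tip_of(camera, name): "at" ([x, y, z] in m, in world coordinates, good to about 4 mm: a listed point, or the origin of a listed thing).
The state is a dict: "t": time; "joint_positions": joint angles; "joint_velocities": joint speeds; "tau": joint torques, N m; "ee_pos": TCP position; "tcp_rot": TCP orientation; "wrist_force": force on the tool from outside, world axes, zero at the start; "moment": the same for the moment, N m; "gripper_width": finger opening in m; "grasp_force": force on a finger pad.
Only numpy, scipy, OpenCV 4.12 (cv2) and the standard library are available. Lean on these libraries where they do the work, as an engineer would, in place of code of your own. Each camera call takes 0.05 s, during which the arm holds its last target. There are 200 camera calls.

## Working session

There is one attempt and no reset: what is moved stays moved. The work goes in short steps, each a Python script; the robot and the scene stay as the last script left them, time stands still between calls to the robot, and variables do not carry over. Pictures are saved under pics/ and viewed, at most 10 in all, crops included, and the job is handed in when it is done.

```bash
mkdir -p pics; ls; python3 - <<'E'
from station import env, effector, solver, viewer, workorder, search_frame, tip_of
import cv2,numpy as np
ims=[]
for c in ["top","side"]:
    p,d=viewer.read_camera(c); np.savez(f"pics/{c}.npz",p=p,d=d)
    cv2.imwrite(f"pics/{c}0.png",p[:,:,::-1])
    i=viewer.camera_info(c); print(c,i)
    for n in ["base_frame","slat_1","cross_1","top_1"]:
        print(n,[(np.round(r["at"],3).tolist(),round(r["score"],2)) for r in tip_of(c,n)])
print(env.sense()["t"])
E
```

```text
pics
top {'intrinsics': array([[359.26728923,   0.        , 255.26642689],
       [  0.        , 359.26728923, 191.55160799],
       [  0.        ,   0.        ,   1.        ]]), 'eye': array([ 0.44689144, -0.00122508,  1.09989951]), 'rotation': array([[ 0.02123123,  0.9876977 , -0.15492734],
       [-0.99967654,  0.01880246, -0.01712553],
       [-0.01400183,  0.15524083,  0.98777742]])}
base_frame [([0.499, -0.042, 0.003], 0.72)]
slat_1 [([0.51, -0.368, 0.017], 0.95), ([0.502, -0.215, 0.015], 0.94), ([0.462, 0.214, 0.014], 0.65), ([0.489, 0.39, 0.017], 0.64)]
cross_1 [([0.547, -0.052, 0.036], 0.88), ([0.45, -0.035, 0.037], 0.64), ([0.508, 0.007, 0.055], 0.6)]
top_1 [([0.49, -0.095, 0.051], 0.81), ([0.505, 0.008, 0.056], 0.78)]
side {'intrinsics': array([[499.79909188,   0.        , 254.42953476],
       [  0.        , 499.79909188, 192.35081994],
       [  0.        ,   0.        ,   1.        ]]), 'eye': array([-0.83778311,  0.15189761,  0.97116043]), 'rotation': array([[-0.10362739,  0.52063009, -0.84747016],
       [-0.99459939, -0.04929031,  0.09133741],
       [ 0.00578094,  0.85235836,  0.5229262 ]])}
base_frame []
slat_1 [([0.495, 0.391, 0.02], 0.87), ([0.458, 0.219, 0.018], 0.84), ([0.509, -0.371, 0.016], 0.69), ([0.5, -0.218, 0.015], 0.68)]
cross_1 []
top_1 []
0.5
```

View pics/top0.png

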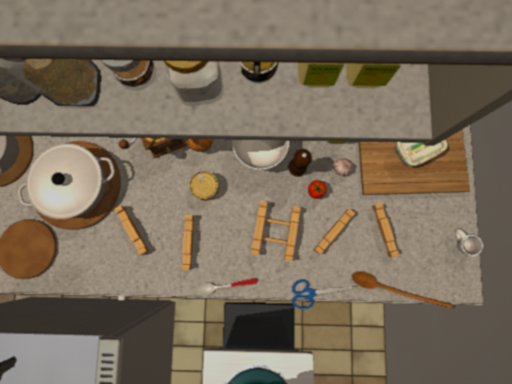

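View pics/side0.png

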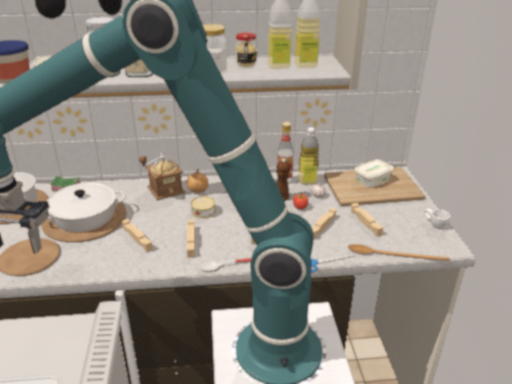

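The top view shows the frame at about (277,232) with its runners along world x. The slats are at (131,230), (187,242), (336,230) and (386,230). The tuna tin is at (204,185), the tomato at (317,189), the mill at (300,161) and the dish at (261,152). In the side view the arm hides the frame.

```bash
cat > h.py <<'E'
from station import env, effector, solver, viewer, workorder, search_frame, tip_of
import numpy as np, cv2
def cloud(cam, d=None, p=None):
    s=env.sense()
    if d is None: p,d=viewer.read_camera(cam)
    i=viewer.camera_info(cam)
    if cam=="wrist":
        T=np.eye(4);T[:3,:3]=s["tcp_rot"];T[:3,3]=s["ee_pos"];T=T@np.array(i["T_tool_cam"])
        R,e=T[:3,:3],T[:3,3]
    else: R,e=np.array(i["rotation"]),np.array(i["eye"])
    K=i["intrinsics"]; v,u=np.mgrid[:d.shape[0],:d.shape[1]]
    P=np.stack([(u-K[0,2])/K[0,0]*d,-(v-K[1,2])/K[1,1]*d,-d],-1)@R.T+e
    P[d<=0]=np.nan
    return P,p,d
def rect(P,c,zlo,zhi,r=.1):
    """centre, long-axis yaw in (-90,90], sides and median z of the points near c in the height band"""
    Q=P.reshape(-1,3); Q=Q[np.isfinite(Q[:,0])]
    Q=Q[(Q[:,2]>zlo)&(Q[:,2]<zhi)&(np.hypot(*(Q[:,:2]-c[:2]).T)<r)]
    if len(Q)<20: return None
    (x,y),(w,h),a=cv2.minAreaRect((Q[:,:2]*1000).astype(np.float32))
    if h>w: w,h,a=h,w,a+90
    a=(a+90)%180-90
    return np.array([x,y])/1000,a,(round(w,1),round(h,1)),round(float(np.median(Q[:,2])),4),len(Q)
E
python3 - <<'E'
from h import *
S=[(.495,.391),(.46,.217),(.50,-.217),(.51,-.37)]
for cam in ["top","side"]:
    z=np.load(f"pics/{cam}.npz"); P,_,_=cloud(cam,z["d"],z["p"])
    for c in S: print(cam,rect(P,c,.024,.045))
    print("frame",rect(P,(.499,-.043),.028,.045,.12))
    if cam=="top":
        Q=P.reshape(-1,3)
        for n,c,zl in [("mill",(.63,-.13),.08),("tomato",(.56,-.17),.035),("tuna",(.56,.16),.03)]: print(n,rect(P,c,zl,.3,.07))
        m=(Q[:,2]>.25)&(abs(Q[:,1])<.3)&(Q[:,0]>.4);print("shelf xmin",np.nanpercentile(Q[m],[1,50],axis=0))
        print(P[232,277],P[135,200:320:20,[0]].round(3),P[125,200,:],P[100,230],P[50,230])
i=viewer.camera_info("wrist");print(i)
E
```

```text
top (array([0.49368936, 0.38803122]), 32.9841423034668, (160.7, 23.2), 0.0303, 367)
top (array([0.46075751, 0.21608275]), -0.467803955078125, (158.7, 23.0), 0.0307, 346)
top (array([ 0.50196414, -0.21993704]), -39.890380859375, (160.6, 22.3), 0.0297, 343)
top (array([ 0.50974353, -0.37279156]), 16.27842140197754, (159.7, 23.8), 0.0296, 360)
frame (array([ 0.49977792, -0.04558725]), -8.653861999511719, (160.0, 121.9), 0.0334, 605)
mill (array([ 0.68528693, -0.11566937]), -72.07843399047852, (44.2, 24.4), 0.1401, 164)
tomato (array([ 0.59960046, -0.14342142]), -53.05527114868164, (108.3, 35.9), 0.0426, 140)
tuna (array([0.58763226, 0.1917056 ]), -40.678504943847656, (130.2, 54.6), 0.0354, 278)
shelf xmin [[ 0.65002463 -0.28679103  0.45131581]
 [ 0.68297069 -0.00078317  0.74314478]]
[ 0.49630846 -0.05114161 -0.00468819] [[0.651 0.651 0.652 0.652 0.653 0.653]] [0.67002731 0.11506211 0.46183846] [0.71910252 0.06074006 0.46344054] [0.65037745 0.03434212 0.75276262]
side (array([0.48827863, 0.38724832]), 33.31114959716797, (165.8, 25.6), 0.0284, 169)
side (array([0.45574643, 0.2169505 ]), 0.26402315497398376, (164.7, 19.6), 0.0281, 159)
side (array([ 0.50038583, -0.22254977]), -39.739803314208984, (162.6, 25.4), 0.0286, 144)
side (array([ 0.5060661 , -0.37320731]), 14.8842134475708, (166.5, 30.1), 0.0289, 158)
frame None
{'intrinsics': array([[302.22874592,   0.        , 259.49912932],
       [  0.        , 302.22874592, 192.17767665],
       [  0.        ,   0.        ,   1.        ]]), 'T_tool_cam': array([[ 4.54346341e-04,  9.61942995e-01,  2.73249825e-01,
         7.71288101e-02],
       [ 9.99999828e-01, -3.35804969e-04, -4.80589602e-04,
         4.37954203e-04],
       [-3.70541152e-04,  2.73249997e-01, -9.61942983e-01,
        -1.69725685e-01],
       [ 0.00000000e+00,  0.00000000e+00,  0.00000000e+00,
         1.00000000e+00]])}
```

```bash
cat >> h.py <<'E'
HOV=.16
def Rt(t): c,s=np.cos(t),np.sin(t); return np.array([[c,s,0],[s,-c,0],[0,0,-1.]])
def best(pos,a):
    """of the two equal tool yaws (a deg mod 180) the one with the smaller joint motion and j7 in the middle"""
    q0=np.array(env.sense()["joint_positions"]); o=[]
    for k in (0,180):
        R=Rt(np.radians(a+k)); q=solver.inverse_kinematics(pos,R)
        if q is not None: o.append((np.abs(np.array(q)-q0).max()+(3 if abs(q[6])>2.6 else 0),k,R,q))
    o.sort(key=lambda r:r[:2]); return o[0][2],o[0][3]
def hover(c,a,z=HOV):
    R,q=best([*c,z],a); env.reach([*c,z],R); return R
def look(c,zlo,zhi,r,tag):
    P,p,d=cloud("wrist"); np.savez(f"pics/{tag}.npz",p=p,d=d); cv2.imwrite(f"pics/{tag}.png",p[:,:,::-1])
    return rect(P,c,zlo,zhi,r)
def t(): return round(env.sense()["t"],2)
def pick(c,a,tag,zt=.006):
    hover(c,a); m=look(c,.022,.045,.1,tag); print("pick",tag,t(),m)
    if m is None or abs(m[2][0]-160)>6 or np.hypot(*(m[0]-c))>.01: print("bad look"); m=(np.array(c),a)
    R,_=best([*m[0],zt],m[1])
    if np.dot(R[:,0],env.sense()["tcp_rot"][:,0])<0: R=R@np.diag([-1,-1,1])
    env.movel([*m[0],zt],R,rate=.25)
    effector.grasp(25); env.movel([*m[0],HOV],rate=.3)
    s=env.sense(); print("held",round(s["gripper_width"],4),s["grasp_force"],t())
E
python3 - <<'E'
from h import *
print(t()); pick((.4937,.388),33.,"p1")
E
```

```text
0.5
pick p1 2.0 (array([0.49238724, 0.38964383]), 33.1731071472168, (159.6, 22.0), 0.031, 3290)
held 0.0218 24.999878872185946 4.49
```

```bash
cat >> h.py <<'E'
F=(np.array([.4998,-.0456]),-8.65)
def frame(tag,zlo=.028,zhi=.040):
    m=look(F[0],zlo,zhi,.112,tag); print("frame",t(),m); return m
E
python3 - <<'E'
from h import *
f=np.radians(F[1]); g=F[0]+.05*np.array([np.cos(f),np.sin(f)])
hover(g,F[1]+90,.17); frame("f1"); print(env.sense()["joint_positions"])
E
```

```text
frame 6.18 (array([ 0.49916962, -0.0442041 ]), -8.584365844726562, (160.1, 121.5), 0.0344, 3603)
[-0.36849612  0.37682244  0.50060624  1.91389146 -0.22633243  0.90682227
  0.09384375]
```

View pics/f1.png

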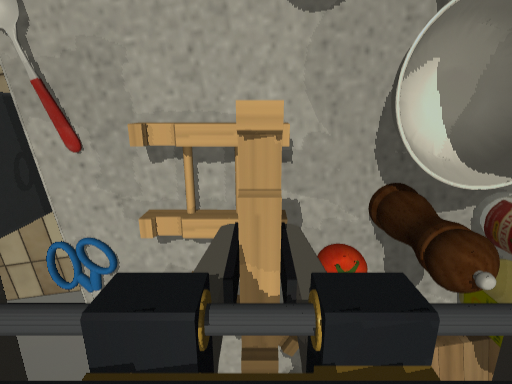

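The picture shows the held slat square in the fingers, over the frame (rows 120–240). The mill is at (430,240) to the right. I'll check its clearance from the gripper body before placing.

```bash
cat >> h.py <<'E'
def place(off,along,tag,zt,fr,out=.13):
    """off: slat middle in the frame (x,y); along: slat yaw relative to frame, deg"""
    f=np.radians(fr[1]); g=fr[0]+np.array([[np.cos(f),-np.sin(f)],[np.sin(f),np.cos(f)]])@off
    R,_=best([*g,zt+.03],fr[1]+along)
    if np.dot(R[:,0],env.sense()["tcp_rot"][:,0])<0: R=R@np.diag([-1,-1,1])
    w0=np.array(env.sense()["wrist_force"])
    env.movel([*g,zt+.02],R,rate=.25); env.movel([*g,zt],R,rate=.05)
    s=env.sense(); print("at",tag,np.array(s["ee_pos"]).round(4),"dF",(np.array(s["wrist_force"])-w0).round(1))
    effector.release(); env.movel([*g,out],rate=.3); print("placed",t())
E
python3 - <<'E'
from h import *
z=np.load("pics/f1.npz"); P,_,_=cloud("wrist",z["d"],z["p"])
f=np.radians(-8.6); c=np.array([.4992,-.0442]); A=np.array([[np.cos(f),-np.sin(f)],[np.sin(f),np.cos(f)]])
Q=P[:,330:].reshape(-1,3); Q=Q[(Q[:,2]>.095)&(Q[:,2]<.18)]; L=(Q[:,:2]-c)@A-[.05,0]
m=(L[:,0]>.0)&(L[:,0]<.25)&(abs(L[:,1])<.15)
L=L[m]; k=L[:,0]<.15; print(len(L),L.min(0),L.max(0), L[k].min(0) if k.any() else 0, L[k].max(0) if k.any() else 0)
E
```

```text
4718 [ 0.13110714 -0.06041481] [ 0.17708178 -0.01238925] [ 0.13110714 -0.06041481] [ 0.14999074 -0.01328491]
```

```bash
python3 - <<'E'
from h import *
place((.05,0),90,"c1",.027,(np.array([.49917,-.0442]),-8.58))
print(frame("f2"))
P,_,_=cloud("wrist"); print(rect(P,(.548,-.0515),.047,.062,.1))
pick((.4595,.217),-.4,"p2")
E
```

```text
at c1 [ 0.5486 -0.0517  0.0269] dF [ 0.  -1.2  0.4]
placed 8.97
frame 9.03 (array([ 0.49886053, -0.0446138 ]), -8.587188720703125, (160.5, 122.8), 0.0344, 5648)
(array([ 0.49886053, -0.0446138 ]), -8.587188720703125, (160.5, 122.8), 0.0344, 5648)
(array([ 0.54845056, -0.05217625]), 81.44670867919922, (160.3, 22.0), 0.0526, 3072)
pick p2 10.22 (array([0.46134601, 0.21790338]), -0.13535308837890625, (159.7, 22.0), 0.0312, 3290)
held 0.022 24.999252576380968 12.72
```

```bash
cat >> h.py <<'E'
def full(off,along,n,zt,lookfn):
    f=np.radians(F[1]); g=F[0]+np.array([[np.cos(f),-np.sin(f)],[np.sin(f),np.cos(f)]])@off
    hover(g,F[1]+along,.17); m=lookfn(f"f{n}a")
    if m is None or abs(m[2][0]-160)>3 or abs(m[2][1]-122)>3: print("bad frame look"); return None
    place(off,along,f"{n}",zt,m); return m
E
python3 - <<'E'
from h import *
if full((-.05,0),90,2,.027,frame):
    frame("f3"); P,_,_=cloud("wrist")
    print(rect(P,(.4497,-.037),.047,.062,.09))
    pick((.502,-.219),-39.8,"p3")
E
```

```text
frame 13.79 (array([ 0.49962857, -0.04413425]), -8.582405090332031, (160.0, 158.7), 0.0347, 3739)
bad frame look
```

```bash
python3 - <<'E'
from h import *
place((-.05,0),90,"c2",.027,(np.array([.4991,-.0443]),-8.585))
P,_,_=cloud("wrist"); print(rect(P,(.4497,-.037),.047,.062,.09,),rect(P,F[0],.047,.062,.112))
pick((.502,-.219),-39.8,"p3")
E
```

```text
at c2 [ 0.4497 -0.0368  0.0269] dF [0.7 0.6 0.5]
placed 16.58
(array([ 0.4888327 , -0.04178468]), 81.41284942626953, (159.3, 101.1), 0.0526, 3161) (array([ 0.49936884, -0.0433757 ]), 81.41284942626953, (159.3, 122.4), 0.0526, 5810)
pick p3 17.89 (array([ 0.52941132, -0.18648148]), -40.060386657714844, (159.7, 107.1), 0.0311, 3407)
bad look
held 0.0217 24.999851491302252 20.38
```

```bash
python3 - <<'E'
from h import *
z=np.load("pics/p3.npz"); P,_,_=cloud("wrist",z["d"],z["p"])
a=np.radians(-40); u=np.array([np.cos(a),np.sin(a)]); n=np.array([-u[1],u[0]])
D=P[:,:,:2]-[.502,-.219]; P[abs(D@n)>.025]=np.nan
r=rect(P,(.502,-.219),.022,.045,.1); print(r,"along",(r[0]-[.502,-.219])@u,env.sense()["tcp_rot"][:,0]@[*u,0])
f=np.radians(-8.6); g=np.array([.4993,-.0440])+np.array([[np.cos(f),-np.sin(f)],[np.sin(f),np.cos(f)]])@(0,.05)
hover(g,-8.6,.18)
P,_,_=cloud("wrist"); print(t(),rect(P,F[0],.047,.058,.112),rect(P,F[0],.047,.058,.09))
E
```

```text
(array([ 0.50186472, -0.21931406]), -39.74796676635742, (159.6, 22.0), 0.0311, 3271) along 9.823767928885383e-05 -0.9999918872155636
21.33 (array([ 0.49968875, -0.043575  ]), 81.25489044189453, (160.8, 122.6), 0.0526, 3459) (array([ 0.49954303, -0.04425943]), 81.46942138671875, (159.8, 122.5), 0.0526, 3108)
```

```bash
python3 - <<'E'
from h import *
FR=(np.array([.4996,-.0438]),-8.6)
place((0,.05),0,"t1",.045,FR,out=.15)
P,_,_=cloud("wrist"); print("top slat",rect(P,(.507,.0056),.065,.082,.09))
pick((.5095,-.372),16.2,"p4")
f=np.radians(-8.6); g=FR[0]+np.array([[np.cos(f),-np.sin(f)],[np.sin(f),np.cos(f)]])@(0,-.05)
hover(g,-8.6,.20)
P,_,_=cloud("wrist"); print(t(),rect(P,F[0],.047,.058,.112),rect(P,(.507,.0056),.065,.082,.09))
E
```

```text
at t1 [0.5071 0.0057 0.0449] dF [ 0.1  1.5 -1. ]
placed 24.1
top slat (array([0.50690689, 0.00633835]), -8.626228332519531, (159.3, 22.0), 0.0707, 3036)
pick p4 25.61 (array([ 0.50988153, -0.37148965]), 16.385780334472656, (158.8, 22.0), 0.0311, 3290)
held 0.022 24.99983958899975 28.1
29.24 (array([ 0.49941974, -0.04305093]), 81.0093002319336, (160.3, 159.2), 0.0527, 3394) (array([0.50746228, 0.00618365]), -8.511573791503906, (159.6, 23.0), 0.0706, 2386)
```

```bash
python3 - <<'E'
from h import *
place((0,-.05),0,"t2",.045,(np.array([.4997,-.0436]),-8.58),out=.2)
env.reach([.42,-.06,.27],Rt(np.radians(0)))
P,p,d=cloud("wrist"); cv2.imwrite("pics/end_w.png",p[:,:,::-1])
R=np.array([[np.cos(.15),np.sin(.15)],[-np.sin(.15),np.cos(.15)]])
print("tops",rect(P,(.4995,-.0438),.064,.09,.115))
Q=P.reshape(-1,3)
f=np.radians(-8.6);A=np.array([[np.cos(f),-np.sin(f)],[np.sin(f),np.cos(f)]])
L=(Q[:,:2]-[.4995,-.0438])@A
for y in (.05,-.05):
  for x in (-.073,0,.073):
    m=(abs(L[:,0]-x)<.006)&(abs(L[:,1]-y)<.008)&(Q[:,2]>.05); print("top",x,y,m.sum(),np.nanmedian(Q[m,2]).round(4))
for x in (.05,-.05):
  for y in (-.073,0,.073):
    m=(abs(L[:,0]-x)<.008)&(abs(L[:,1]-y)<.005)&(Q[:,2]>.03); print("cross",x,y,m.sum(),np.nanmedian(Q[m,2]).round(4))
print(t())
E
```

```text
at t2 [ 0.4922 -0.0929  0.0449] dF [-0.2 -0.9 -0. ]
placed 32.26
tops (array([ 0.49896628, -0.04290903]), -8.581100463867188, (160.4, 121.9), 0.0704, 4261)
top -0.073 0.05 125 0.0707
top 0 0.05 146 0.0707
top 0.073 0.05 173 0.0708
top -0.073 -0.05 120 0.0707
top 0 -0.05 143 0.0706
top 0.073 -0.05 168 0.0707
cross 0.05 -0.073 117 0.0528
cross 0.05 0 122 0.053
cross 0.05 0.073 126 0.0528
cross -0.05 -0.073 3832 0.3777
cross -0.05 0 1331 0.3743
cross -0.05 0.073 101 0.0526
34.95
```

View pics/end_w.png

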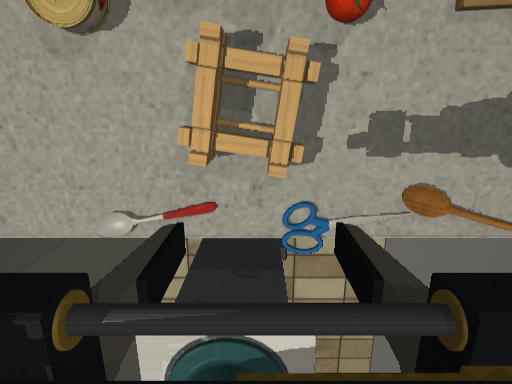

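The picture shows the full log cabin at about (250,95), with the slats level. Top faces measure 71 mm and 53 mm, as expected when fully home. The tin and tomato are undisturbed, and the gripper is clear.

```bash
python3 -c "
from station import workorder; print(workorder.finish_job())"
```

```text
the job is handed in; nothing more can be done
None
```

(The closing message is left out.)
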